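Seat the keyed test cap on the fitting test stand

ROBOT

A 7-joint arm with a two-finger parallel gripper is mounted at the origin on the work surface. World frame = base frame: x ahead of the robot, y to its left, z up, the work surface at z = 0. Lengths are in mm, angles in rad, forces in N, time in s.
With the tool pointing down it reaches from about 425 to 800 mm from the base axis. Payload 8.3 kg.
Tool frame: the origin (TCP) lies at the very end of the fingers, on their centre line; the grasp point (between the pads) lies bot.grasp_offset behind it (bot.grasp_offset is the distance from the TCP to the grasp point, in mm); z points along the fingers, y is the direction in which the jaws open and shut (so a half turn about z gives the same grasp; the last joint's range is limited). The gripper opens to 85 mm and grips with 20 to 120 N. Pads are 22 mm wide; open, the fingers measure 114 mm over their backs; the gripper's body (76 mm by 85 mm) begins 54 mm behind the grasp point. The pads swing forward as they close: fully open they stand 13 mm farther back than shut.
Start: joints at [1.18, 0.383, 0.016, 1.37, -0.006, 1.388, -0.046], TCP at [201.262, -591.69, 231.279] pointing down, gripper open.
Joint ranges: [-2.95, 2.95], [-0.25, 2.06], [-1.52, 1.56], [0.18, 2.33], [-1.44, 4.58], [0.02, 2.06], [-3.01, 3.01]. Speed limits (rad/s): [2.39, 2.39, 3.01, 3.01, 3.14, 3.14, 3.14].

INTERFACE

Orientations are given as a unit quaternion [w, x, y, z].
In Python, from rig import bot gives the robot as it stands.
- The arm moves only by the tool step_arm, never from a script. Its argument "deltas" is a list of rows, each an object with "translation": the shift along the tool's x, y, z in units of 0.5 m (1.0 is 0.5 m), a list of three; "rot": the turn, a rotation vector about the tool's x, y, z in units of 360 degrees (1.0 is 360 degrees), a list of three. A call has exactly 5 rows; each row is the pose to reach, as a shift and turn from the pose commanded when the call began, along the tool's axes at that moment, turning the shorter way round; what a row does not reach only later rows make up. A row lasts 1/12 s, in which the tool goes at most 41.7 mm and 7.16 degrees, less where a joint would pass 70% of its speed; a pose out of reach is approached as far as the arm can. A call with a number of a shift or a turn outside -1 to 1 is refused whole. A call with a gripper value outside its range is refused whole. "fingers" is the opening, from -1 (shut) to 1 (fully open), so that 0 is half open, set as the call begins (left out, the last holds). The fingers move at their own pace and stop on an object; "force" is the grip in N (left out, the last holds). Time passes only in rows, so rows that repeat a pose let the fingers close, or fill a call up. It gives the time, the measured TCP pose, the force and the opening at its end, in the units of the state.
- bot.observe(): the state, without advancing time (a new reading comes with each control period).
- bot.get_image(name): name is "scene" or "side" or "wrist"; returns a dict with "img" (480x640x3 uint8, red, green, blue), "camera_matrix" (3x3 intrinsics, pixels), "origin" and "orientation" of the camera in the world; the wrist camera has in their place "tool_from_camera" (4x4, takes a point from camera to tool coordinates, whose origin is the TCP and whose axes are the flange's). Camera axes: x right, y up, looking along -z (the intrinsics and any distortion apply to the point x, -y, -z); pixel columns grow to the right and rows downward; lengths in mm; the calibration is good to about 2 mm. A picture is of the moment at which its call begins: read the wrist's pose just before it. There is no depth.
- bot.sign_off(): hands the job in, once; it reports no verdict.
The state is a dict: "t": time; "joint_positions": joint angles; "qvel": joint speeds; "tau": joint torques, N m; "tool_pos": TCP position; "orientation": TCP orientation; "ft_force": force on the tool from outside, world axes, zero at the start; "torque": the same for the moment, N m; "gripper_width": finger opening in mm.
Only numpy, scipy, OpenCV 4.12 (cv2) and the standard library are available. Lean on these libraries where they do the work, as an engineer would, in place of code of your own. Each camera call takes 0.05 s, during which the arm holds its last target.

TASK

On the grey test stand, turn the black selector knob so that its white pointer rests at the three-dot mark. Then turn the knurled cap standing on the port until the keyways hidden inside it drop over the port's pins, push it down fully home against the spring seal, and finish while still holding it pushed home with the gripper, the selector still at three dots. Leave the loose fittings, tools and jar on and around the stand where they are.

Things in the scene. Friction and masses are not known exactly. Their poses are not given: they have to be found in the camera images.
- stand: Grey fixed test stand, housing 190 (x) by 360 (y) by 40 mm tall; origin at the centre of its underside, on the bench; position and yaw vary. Its +x points away from the robot. Selector at +100 mm along its y, port at -100 mm. Marks of one to four black dots lie round the knob on the far side.
- selector (a joint): Selector angle, rad, growing clockwise seen from above; 0: pointer along the stand's +x. Spring detents at -0.9 (one dot), -0.3 (two), +0.3 (three), +0.9 (four); stops at -1.1 and 1.1. Starts at one or two dots; let go between marks it snaps to the nearer one. Takes under 0.2 N m.
- selector_grip (a point): Grip point on the knob's vertical axis, 74 mm above the bench. Black disc 48 mm across (44 to 52 mm above the bench) carrying a grip bar 44 mm long, 14 mm wide (52 to 86 mm above the bench). This point's x lies along the bar, towards the pointer end with the white line.
- port (a point): On the port's vertical axis, at the housing's top (40 mm above the bench); axes as the stand's. Brass post 29 mm across, 37 mm tall, on a steel disc 80 mm across, 4 mm thick. Three 6 mm round pins stick out 5 mm, tops 21 mm above this point, at 0, +120 and -120 degrees from the stand's +x. A sprung black seal stands 6 mm out of the post's top.
- cap: Loose aluminium cap, 50 mm across, 48 mm tall, about 0.16 kg; origin at the centre of its underside. Lower 28 mm: skirt with 32 mm bore and three keyways 9 mm wide, full skirt height, at 0, +120, -120 degrees from the cap's +x, unseen from outside. Starts standing on the pins (origin 21 mm above port), turned 20 to 100 degrees from a fit; fits repeat every 120 degrees.
- cap_grip (a point): On the cap's axis, 38 mm above its underside, the middle of the solid knurled upper 20 mm, to grip. Turned to fit (within about 4 degrees) the cap sinks 12 mm: freely, or with a light push, for 6 mm, then against the seal, until its ceiling rests on the post: fully home, underside 9 mm above port. Let go, the seal lifts it up to 6 mm.
- seal (a joint): how far the sprung seal is pressed into the post, m: 0 free, 0.006 flush with the post's top (cap fully home). It takes 4 N to start and 10 N fully down.
- coupling: small open copper tube coupling, 28 mm across and 26 mm tall, standing on the far part of the test stand; bystander, origin at the centre of its underside
- sleeve: open copper sleeve, 34 mm across and 40 mm tall, standing on the bench in front of the stand; bystander, origin at the centre of its underside
- reducer: copper reducer, 36 mm across below, 22 mm above, 52 mm tall, standing at the right of the stand; bystander, origin at the centre of its underside
- wrench: steel wrench 190 mm long lying at the left of the stand; bystander
- brush: brush 180 mm long lying at the right; bystander
- tin: white jar with steel lid, 68 mm across, 60 mm tall, at the left; bystander
- elbow: copper elbow fitting of 24 mm round bar-like legs about 45 mm long, lying at the right; bystander
Things that resemble listed ones, but are neither listed nor needed, are in the scene too. What is shaped like the cap but pink or red is not meant.

How it is judged:
By the outcome, as a careful person would: the job done as asked, in the order asked, and still so for the second after the job is handed in, while the arm keeps its last pose, push and grip.
It also fails if it takes over 45 s, if anything falls off the work surface, if the arm or the gripper's body presses on something with over 40 N, if the wrist force passes 120 N, or if a joint passes its speed limit or range.

## Working session

There is one attempt and no reset: what is moved stays moved. The work goes in short steps, Python scripts to look and compute and a tool call to move; the robot and the scene stay as the last step left them, time stands still between calls to the robot, and variables do not carry over. Pictures are saved under pics/ and viewed, and the job is handed in when it is done.

Besides the shell and the picture viewer there is one more tool, called after ">>>" by a JSON object that holds its "op" and its "data". step_arm: Moves the arm, as the interface text tells. Shifts and turns lie within -1 to 1; 1 stands for 0.5 m of shift or 360 degrees of turn. Its arguments: {"type":"object","properties":{"deltas":{"type":"array","items":{"type":"object","properties":{"translation":{"type":"array","items":{"type":"number"}},"rot":{"type":"array","items":{"type":"number"}}}}},"fingers":{"type":"number"},"force":{"type":"number"}},"required":["deltas"]}

```bash
mkdir -p pics; ls; python3 - <<'E'
from rig import bot
import cv2
s=bot.observe();print(s,bot.grasp_offset)
for n in("scene","side","wrist"):
    d=bot.get_image(n);cv2.imwrite(f"pics/{n}0.png",d["img"][:,:,::-1])
    print(n,{k:v for k,v in d.items() if k!="img"})
E
```

```text
pics
{'t': 0.0, 'joint_positions': array([ 1.18010011,  0.38420192,  0.01639156,  1.37117845, -0.00631237,
        1.38822032, -0.04650284]), 'qvel': array([-0.00132153,  0.00046694,  0.00045357,  0.00254857, -0.00169485,
       -0.00184723,  0.00011989]), 'tau': array([-5.15272859e-04, -6.27588344e+01,  8.43989588e-01, -3.71830595e+01,
        1.65385794e-02,  1.43325987e-02,  1.90763203e-06]), 'tool_pos': array([ 201.08342367, -591.21990709,  230.29060302]), 'orientation': array([-9.63753404e-04,  9.86594830e-01,  1.63186038e-01, -1.74367165e-04]), 'ft_force': array([ 0.57954448,  0.6268668 , -0.96380898]), 'torque': array([ 0.00250327, -0.00666532, -0.01978289]), 'gripper_width': 85.25856438011692} 18.700000000000003
scene {'camera_matrix': array([[590.49795007,   0.        , 318.47566054],
       [  0.        , 590.49795007, 240.56274015],
       [  0.        ,   0.        ,   1.        ]]), 'origin': array([1115.45752136, -928.87665893, 1140.00587407]), 'orientation': array([0.88814889, 0.37011117, 0.10347367, 0.25199696])}
side {'camera_matrix': array([[483.8502052 ,   0.        , 317.79026486],
       [  0.        , 483.8502052 , 247.90025755],
       [  0.        ,   0.        ,   1.        ]]), 'origin': array([286.87072796, 713.66056664, 642.86625555]), 'orientation': array([-0.14838936, -0.08651827,  0.45792385,  0.87223903])}
wrist {'camera_matrix': array([[421.45803679,   0.        , 315.39777714],
       [  0.        , 421.45803679, 239.95778036],
       [  0.        ,   0.        ,   1.        ]]), 'tool_from_camera': array([[ 1.22408281e-03,  9.59092938e-01,  2.83088747e-01,
         7.20946381e+01],
       [ 9.99999205e-01, -1.25994002e-03, -5.53969789e-05,
         8.21188272e-02],
       [ 3.03543991e-04,  2.83088590e-01, -9.59093717e-01,
        -1.43408292e+02],
       [ 0.00000000e+00,  0.00000000e+00,  0.00000000e+00,
         1.00000000e+00]])}
```

View pics/scene0.png

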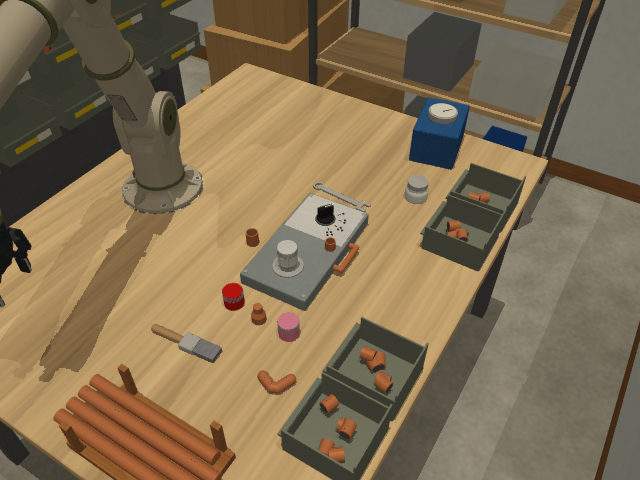

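View pics/side0.png

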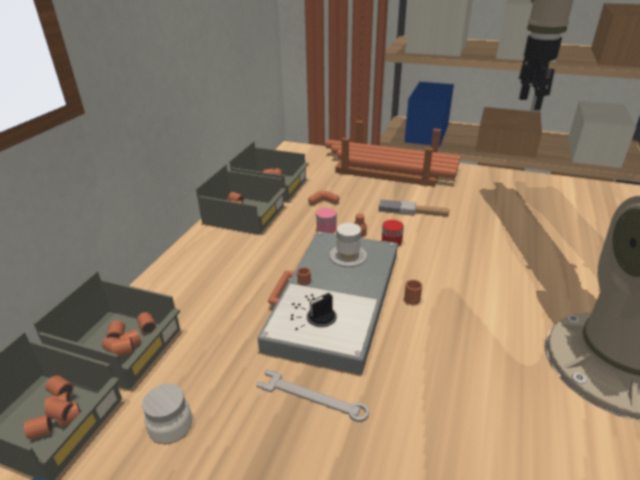

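View pics/wrist0.png

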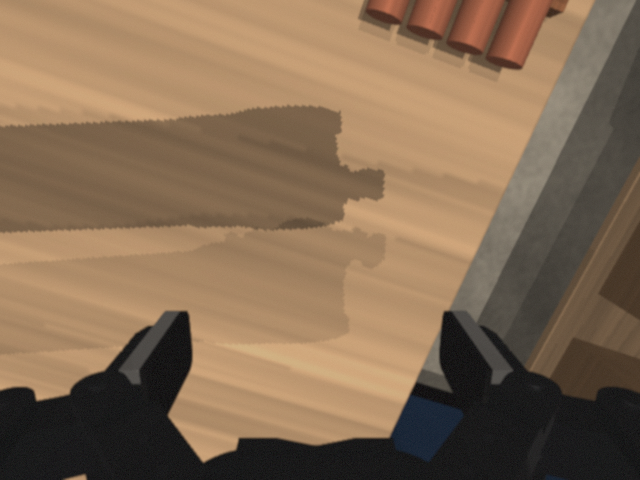

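Cap candidates in scene: grey at (287,253) on the port, red at (233,296), pink at (289,327). The grey one on the stand's post fits. The knob is black, at (325,213). I'll enlarge both to confirm.

```bash
cat > h.py <<'E'
import numpy as np, cv2
from scipy.spatial.transform import Rotation as R
def q2R(q): return R.from_quat([q[1],q[2],q[3],q[0]]).as_matrix()
def cam(d,s=None):
    K=d["camera_matrix"]
    if "origin" in d: return K,q2R(d["orientation"]),np.array(d["origin"])
    T=d["tool_from_camera"];Rt=q2R(s["orientation"]);return K,Rt@T[:3,:3],Rt@T[:3,3]+s["tool_pos"]
def proj(c,P):
    K,Rc,o=c;p=(np.atleast_2d(P)-o)@Rc;p=p*[1,-1,-1];u=p@K.T;return u[:,:2]/u[:,2:]
def ray(c,uv):
    K,Rc,o=c;v=np.linalg.inv(K)@[uv[0],uv[1],1];return o,Rc@(v*[1,-1,-1])
def atz(c,uv,z):
    o,v=ray(c,uv);return o+v*(z-o[2])/v[2]
def tri(obs):
    A=np.zeros((3,3));b=np.zeros(3);rs=[ray(c,uv) for c,uv in obs]
    for o,v in rs:
        v=v/np.linalg.norm(v);M=np.eye(3)-np.outer(v,v);A+=M;b+=M@o
    X=np.linalg.solve(A,b);return X,[np.linalg.norm(np.cross(X-o,v/np.linalg.norm(v))) for o,v in rs]
E
python3 - <<'E'
import cv2
a=cv2.imread('pics/scene0.png')[180:310,225:385];b=cv2.imread('pics/side0.png')[210:370,250:410]
cv2.imwrite('pics/c1.png',cv2.resize(a,(800,650),interpolation=cv2.INTER_CUBIC)[:600]);cv2.imwrite('pics/c2.png',cv2.resize(b,(600,600),interpolation=cv2.INTER_CUBIC))
E
```

```text
(no output)
```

View pics/c1.png

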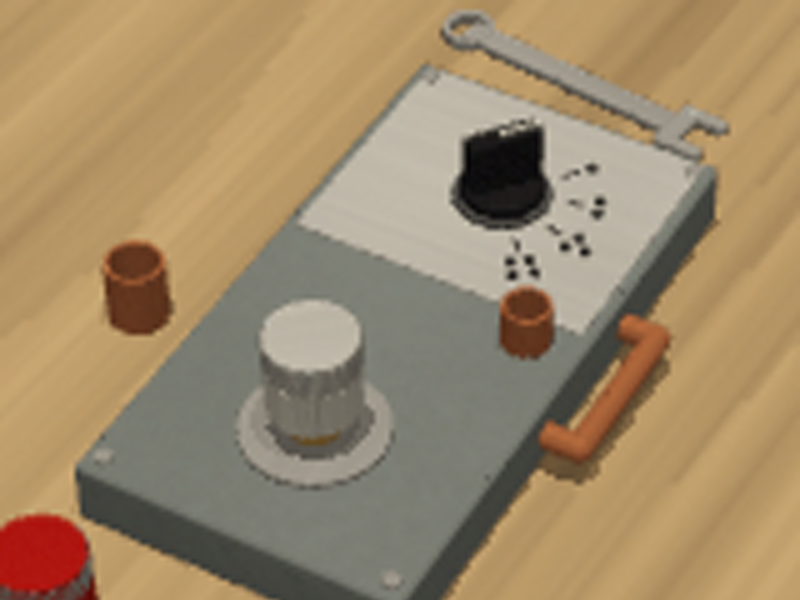

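View pics/c2.png

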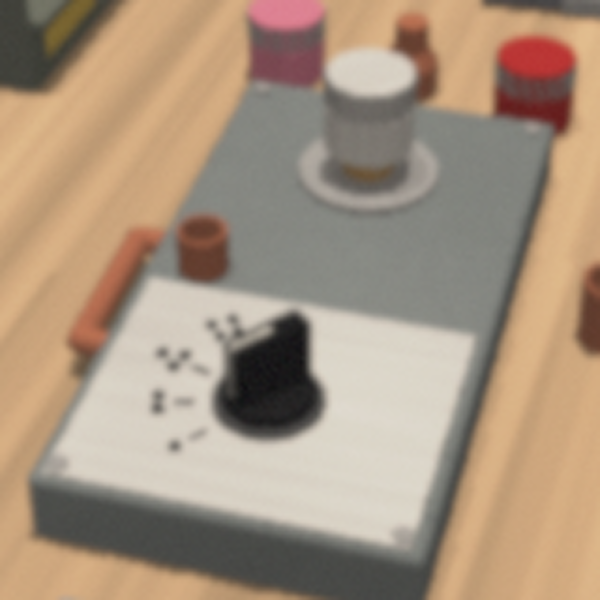

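```bash
python3 - <<'E'
from h import *; from rig import bot
A=cam(bot.get_image("scene"));B=cam(bot.get_image("side"))
pts={'nr':((241,273.6),(396.7,250)),'nl':((310,193.6),(360.7,359.3)),'fl':((368,215),(259.3,339.3)),
'captop':((287.5,247.5),(349,229)),'knobtop':((325.5,207),(321.5,298)),
'whiteend':((331.8,205),(312.5,302)),'sleeve':((252,231.5),(413,284))}
for k,(a,b) in pts.items(): print(k,*[np.round(v,1) for v in tri([(A,a),(B,b)])],atz(A,a,40).round(1),atz(B,b,40).round(1))
o=bot.observe();print(R.from_quat(np.roll(o['orientation'],-1)).as_matrix().round(3))
E
```

```text
nr [ 428.2 -177.1   27.4] [1.8 1.8] [ 434.  -185.9   40. ] [ 426.7 -157.4   40. ]
nl [415.6 169.3  37.3] [1.1 1.1] [416.2 166.3  40. ] [415.9 172.3  40. ]
fl [597.7 179.7  33.6] [0.5 0.5] [601.2 173.6  40. ] [594.1 185.1  40. ]
captop [ 520.6 -102.9  107.9] [0.4 0.4] [482.  -48.5  40. ] [ 549.9 -206.8   40. ]
knobtop [510.2  96.5  85. ] [0.3 0.3] [484.  140.2  40. ] [528.5  46.8  40. ]
whiteend [521.1 112.1  85.5] [0.7 0.7] [494.7 156.8  40. ] [540.8  63.3  40. ]
sleeve [370.1 -49.9  41.9] [1.2 1.2] [367.5 -48.5  40. ] [371.3 -51.4  40. ]
[[ 0.947  0.322 -0.   ]
 [ 0.322 -0.947  0.001]
 [-0.    -0.001 -1.   ]]
```

The crops confirm it: grey knurled cap on the brass post, with the red and pink lookalikes standing off the stand. In both views the pointer sits at about 52° counter-clockwise of stand +x, so the knob is at one dot. Stand yaw is about 3°.

```bash
cat >> h.py <<'E'
def delta(s,pos,yaw):
    Rt=q2R(s["orientation"]);t=Rt.T@(np.array(pos)-s["tool_pos"])/500
    y=np.radians(yaw);x=np.array([np.cos(y),np.sin(y),0]);z=np.array([0,0,-1.]);Rg=np.c_[x,np.cross(z,x),z]
    r=R.from_matrix(Rt.T@Rg).as_rotvec()/(2*np.pi);print("trans",t.round(4),"rot",r.round(4))
def st(s):
    Rt=q2R(s["orientation"]);print("t %.2f"%s['t'],"tcp",s["tool_pos"].round(1),"yaw %.1f"%np.degrees(np.arctan2(Rt[1,0],Rt[0,0])),"z",Rt[:,2].round(3),"F",s["ft_force"].round(1),"M",s["torque"].round(2),"w %.1f"%s["gripper_width"],"q",s["joint_positions"].round(2))
E
python3 -c "
from h import *;from rig import bot
s=bot.observe();delta(s,[480,-350,240],55)"
```

```text
trans [ 0.6834 -0.2777 -0.0181] rot [-1.000e-04 -0.000e+00 -1.006e-01]
```

>>> {"op": "step_arm", "data": {"deltas": [{"translation": [0.68, -0.28, -0.02], "rot": [0, 0, -0.1]}, {"translation": [0.68, -0.28, -0.02], "rot": [0, 0, -0.1]}, {"translation": [0.68, -0.28, -0.02], "rot": [0, 0, -0.1]}, {"translation": [0.68, -0.28, -0.02], "rot": [0, 0, -0.1]}, {"translation": [0.68, -0.28, -0.02], "rot": [0, 0, -0.1]}], "fingers": 1, "force": 60}}

```text
t: 0.67
tool_pos: [359.2, -453.1, 237.1]
orientation: [0.0, 0.887, 0.461, -0.0]
ft_force: [0.9, -0.6, -0.1]
gripper_width: 85.3
```

```bash
python3 -c "
from h import *;from rig import bot
s=bot.observe();st(s);delta(s,[500,-150,220],55);delta(s,[510,96,200],55)"
```

```text
t 0.67 tcp [ 359.2 -453.1  237.1] yaw 54.9 z [ 0. -0. -1.] F [ 0.9 -0.6 -0.1] M [-0.01  0.01 -0.01] w 85.3 q [ 0.99  0.29 -0.18  1.49  0.05  1.37  0.19]
trans [ 0.658  -0.1177  0.0341] rot [ 0.      0.     -0.0002]
trans [ 1.0722 -0.3841  0.074 ] rot [ 0.      0.     -0.0002]
```

>>> {"op": "step_arm", "data": {"deltas": [{"translation": [0.66, -0.12, 0.03], "rot": [0, 0, 0]}, {"translation": [0.66, -0.12, 0.03], "rot": [0, 0, 0]}, {"translation": [0.66, -0.12, 0.03], "rot": [0, 0, 0]}, {"translation": [0.66, -0.12, 0.03], "rot": [0, 0, 0]}, {"translation": [0.66, -0.12, 0.03], "rot": [0, 0, 0]}]}}

```text
t: 1.08
tool_pos: [446.7, -264.2, 227.7]
orientation: [0.0, 0.889, 0.459, 0.0]
ft_force: [0.4, -0.9, -0.2]
gripper_width: 85.5
```

>>> {"op": "step_arm", "data": {"deltas": [{"translation": [0.5, -0.18, 0.06], "rot": [0, 0, 0]}, {"translation": [0.5, -0.18, 0.06], "rot": [0, 0, 0]}, {"translation": [0.5, -0.18, 0.06], "rot": [0, 0, 0]}, {"translation": [0.5, -0.18, 0.06], "rot": [0, 0, 0]}, {"translation": [0.5, -0.18, 0.06], "rot": [0, 0, 0]}]}}

```text
t: 1.5
tool_pos: [502.1, -64.9, 204.4]
orientation: [0.0, 0.889, 0.458, 0.0]
ft_force: [0.8, -0.3, -0.4]
gripper_width: 85.3
```

```bash
python3 -c "
from h import *;from rig import bot
s=bot.observe();st(s);delta(s,[510,96,190],55)
d=bot.get_image('wrist');cv2.imwrite('pics/w1.png',d['img'][:,:,::-1])"
```

```text
t 1.50 tcp [502.1 -64.9 204.4] yaw 54.6 z [ 0.001 -0.    -1.   ] F [ 0.8 -0.3 -0.4] M [-0.01 -0.13 -0.01] w 85.3 q [ 0.49  0.17 -0.48  1.71  0.08  1.27 -0.62]
trans [ 0.2713 -0.1737  0.0286] rot [ 0.0001 -0.     -0.0012]
```

View pics/w1.png

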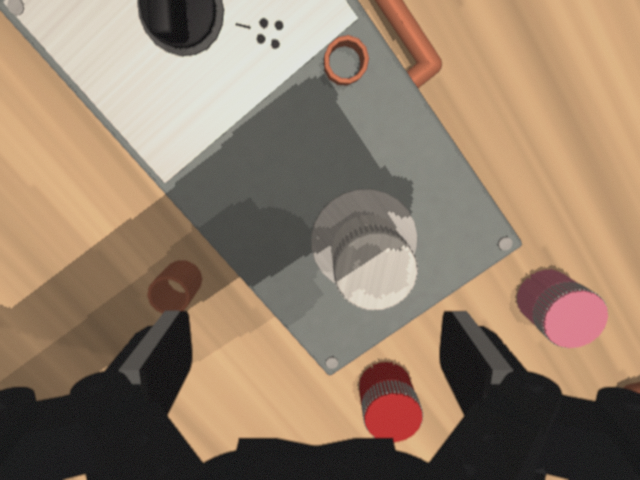

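Wrist view: cap top at about (375,272), steel disc at about (364,240), knob at (180,15). Next I go over the knob.

>>> {"op": "step_arm", "data": {"deltas": [{"translation": [0.27, -0.17, 0.03], "rot": [0, 0, 0]}, {"translation": [0.27, -0.17, 0.03], "rot": [0, 0, 0]}, {"translation": [0.27, -0.17, 0.03], "rot": [0, 0, 0]}, {"translation": [0.27, -0.17, 0.03], "rot": [0, 0, 0]}, {"translation": [0.27, -0.17, 0.03], "rot": [0, 0, 0]}]}}

```text
t: 1.97
tool_pos: [509.6, 101.4, 189.2]
orientation: [-0.002, 0.886, 0.463, 0.001]
ft_force: [-1.0, 1.6, 0.6]
gripper_width: 85.2
```

```bash
python3 -c "
from h import *;from rig import bot
s=bot.observe();st(s)
d=bot.get_image('wrist');cv2.imwrite('pics/w2.png',d['img'][:,:,::-1]);c=cam(d,s)
import pickle;pickle.dump((c,),open('w2.pkl','wb'))
print(proj(c,[[510.2,96.5,85],[521,112,85.5]]))"
```

```text
t 1.97 tcp [509.6 101.4 189.2] yaw 55.2 z [-0.     0.004 -1.   ] F [-1.   1.6  0.6] M [-0.03  0.03  0.03] w 85.2 q [ 0.26  0.23 -0.6   1.7   0.13  1.25 -0.97]
[[320.97924865 244.64652722]
 [321.19124872 214.79738334]]
```

View pics/w2.png

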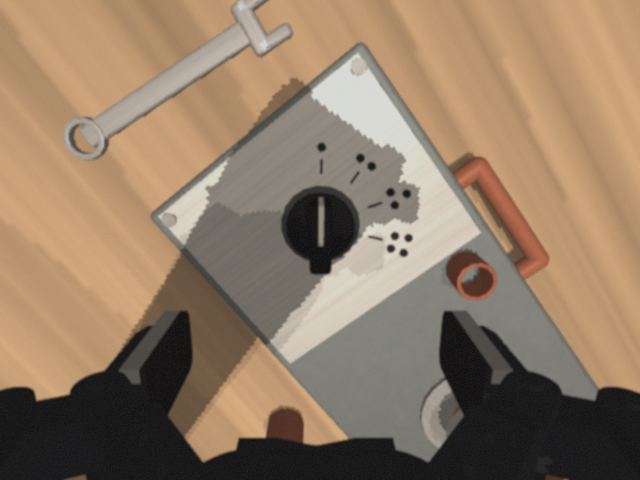

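Wrist view 2: knob disc at (320,225), pointer line (320,197)–(320,245), aimed at the one-dot mark (321,147). Three dots are near (398,197).

```bash
python3 -c "
from h import *;from rig import bot;import pickle
c,=pickle.load(open('w2.pkl','rb'));A=cam(bot.get_image('scene'));B=cam(bot.get_image('side'))
for uv,z in [((320,225),50),((320,197),86),((320,245),86),((361,44),40),((153,215),40),((398,197),44),((321,147),44),((366,162),44),((400,244),44)]:print(uv,atz(c,uv,z).round(1))
print(tri([(c,(361,44)),(A,(368,215)),(B,(259.3,339.3))]),tri([(c,(153,215)),(A,(310,193.6)),(B,(360.7,359.3))]))
print(tri([(c,(320,197)),(A,(331.8,205)),(B,(312.5,302))]))
s=bot.observe();st(s);delta(s,[510,97.5,100],55)"
```

```text
(320, 225) [511.9  99.6  50. ]
(320, 197) [526.6 121.4  86. ]
(320, 245) [509.7  96.9  86. ]
(361, 44) [599.5 180.6  40. ]
(153, 215) [416.9 171.2  40. ]
(398, 197) [566.9  84.1  44. ]
(321, 147) [542.2 142.4  44. ]
(366, 162) [561.7 116.9  44. ]
(400, 244) [550.3  54.3  44. ]
(array([598.6372789 , 180.11518314,  33.93709173]), [np.float64(2.005997888981105), np.float64(0.5191800116926654), np.float64(1.5077085926093277)]) (array([415.48444956, 170.23366622,  37.31137561]), [np.float64(1.0955157894261618), np.float64(1.532650522281792), np.float64(1.0145055864126529)])
(array([522.30761463, 116.09537918,  84.68190026]), [np.float64(6.466434995565741), np.float64(3.9374576608459853), np.float64(3.348856006063203)])
t 2.12 tcp [510.9  92.3 189.2] yaw 54.6 z [-0. -0. -1.] F [-0.1 -0.9  0.8] M [-0.04 -0.03  0.  ] w 85.4 q [ 0.27  0.23 -0.59  1.7   0.13  1.25 -0.97]
trans [ 0.0074 -0.0075  0.1784] rot [-0.      0.0001 -0.001 ]
```

```bash
python3 -c "
from h import *;from rig import bot;import pickle
s=bot.observe();st(s);print(s['qvel'].round(3))
d=bot.get_image('wrist');c=cam(d,s);cv2.imwrite('pics/w3.png',d['img'][:,:,::-1])
pickle.dump((c,),open('w3.pkl','wb'))
s=bot.observe();st(s)"
```

```text
t 2.12 tcp [510.9  92.3 189.2] yaw 54.6 z [-0. -0. -1.] F [-0.1 -0.9  0.8] M [-0.04 -0.03  0.  ] w 85.4 q [ 0.27  0.23 -0.59  1.7   0.13  1.25 -0.97]
[ 0.027 -0.005  0.026  0.002  0.002  0.001  0.001]
t 2.17 tcp [511.1  91.2 189.2] yaw 54.5 z [-0.    -0.001 -1.   ] F [ 0.5 -0.3 -0.2] M [-0.03  0.02  0.01] w 85.1 q [ 0.27  0.23 -0.59  1.7   0.13  1.25 -0.97]
```

View pics/w3.png

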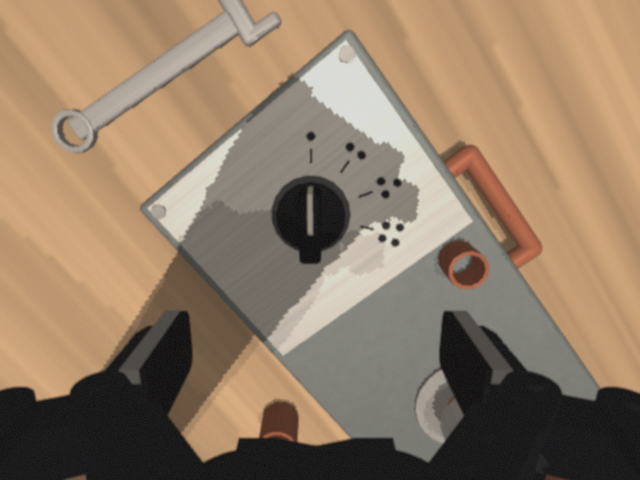

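View 3: disc at (311,215), pointer line (310,187)–(310,235).

```bash
python3 -c "
from h import *;from rig import bot;import pickle
c,=pickle.load(open('w3.pkl','rb'));A=cam(bot.get_image('scene'));B=cam(bot.get_image('side'))
for uv,z in [((311,215),49),((310,187),86),((310,235),86),((348,31),40),((142,208),40)]:print(uv,atz(c,uv,z).round(1))
print(proj(c,[[510,97,86],[510,97,50]]))
s=bot.observe();st(s);delta(s,[510,97,70],54.5)"
```

```text
(311, 215) [512.2  99.1  49. ]
(310, 187) [526.8 120.   86. ]
(310, 235) [509.8  96.1  86. ]
(348, 31) [599. 181.  40.]
(142, 208) [416.2 170.7  40. ]
[[309.4584191  233.61101749]
 [310.18854201 219.56919512]]
t 2.27 tcp [511.2  90.7 189.3] yaw 54.4 z [ 0.    -0.001 -1.   ] F [-0.2 -0.4 -0.2] M [ 0.02  0.02 -0.06] w 85.3 q [ 0.27  0.23 -0.59  1.7   0.13  1.25 -0.97]
trans [ 0.0089 -0.0095  0.2386] rot [ 0.0001  0.0001 -0.0002]
```

>>> {"op": "step_arm", "data": {"deltas": [{"translation": [0.01, -0.008, 0.06], "rot": [0, 0, 0]}, {"translation": [0.01, -0.008, 0.12], "rot": [0, 0, 0]}, {"translation": [0.01, -0.008, 0.16], "rot": [0, 0, 0]}, {"translation": [0.01, -0.008, 0.17], "rot": [0, 0, 0]}, {"translation": [0.01, -0.008, 0.17], "rot": [0, 0, 0]}], "fingers": -0.1}}

```text
t: 2.68
tool_pos: [509.8, 97.5, 103.1]
orientation: [-0.0, 0.889, 0.458, -0.001]
ft_force: [0.4, 0.2, 0.8]
gripper_width: 38.4
```

```bash
python3 -c "
from h import *;from rig import bot;import pickle
s=bot.observe();st(s);d=bot.get_image('wrist');c=cam(d,s);cv2.imwrite('pics/w4.png',d['img'][:,:,::-1])
print(proj(c,[[511,97,86],[511,97,52]]))
s=bot.observe();st(s);delta(s,[511,97,58],54.8)"
```

```text
t 2.68 tcp [509.8  97.5 103.1] yaw 54.5 z [-0.003 -0.    -1.   ] F [0.4 0.2 0.8] M [ 0.01 -0.05 -0.04] w 38.4 q [ 0.24  0.32 -0.58  1.81  0.19  1.08 -1.03]
[[318.18502232 296.41451904]
 [317.92721814 267.77437378]]
t 2.73 tcp [510.8  98.  104.6] yaw 54.5 z [-0. -0. -1.] F [-0.3  0.3  0.6] M [ 0.05  0.03 -0.05] w 38.8 q [ 0.24  0.32 -0.58  1.8   0.19  1.08 -1.03]
trans [-0.0014  0.0016  0.0932] rot [-0.0001  0.0001 -0.0008]
```

View pics/w4.png

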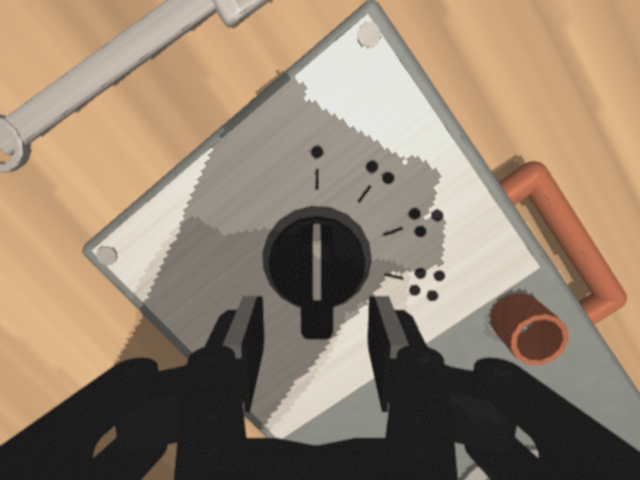

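The bar at x≈317 is centred between the fingers (midpoint ≈316). I descend, then close.

>>> {"op": "step_arm", "data": {"deltas": [{"translation": [-0.001, 0.001, 0.04], "rot": [0, 0, 0]}, {"translation": [-0.001, 0.001, 0.08], "rot": [0, 0, 0]}, {"translation": [-0.001, 0.001, 0.092], "rot": [0, 0, 0]}, {"translation": [-0.001, 0.001, 0.092], "rot": [0, 0, 0]}, {"translation": [-0.001, 0.001, 0.092], "rot": [0, 0, 0]}]}}

```text
t: 3.15
tool_pos: [511.6, 98.3, 59.7]
orientation: [0.0, 0.889, 0.458, 0.001]
ft_force: [-0.3, -0.5, 1.0]
gripper_width: 38.3
```

>>> {"op": "step_arm", "data": {"deltas": [{"translation": [0, 0, 0], "rot": [0, 0, 0]}, {"translation": [0, 0, 0], "rot": [0, 0, 0]}, {"translation": [0, 0, 0], "rot": [0, 0, 0]}, {"translation": [0, 0, 0], "rot": [0, 0, 0]}, {"translation": [0, 0, 0], "rot": [0, 0, 0]}], "fingers": -1, "force": 50}}

```text
t: 3.57
tool_pos: [511.4, 98.7, 59.9]
orientation: [0.0, 0.889, 0.459, 0.001]
ft_force: [-3.0, 0.6, 6.5]
gripper_width: 13.1
```

```bash
python3 -c "
from h import *;from rig import bot
s=bot.observe();st(s);delta(s,[511,97,58],-14.2)"
```

```text
t 3.57 tcp [511.4  98.7  59.9] yaw 54.6 z [ 0.002  0.    -1.   ] F [-3.   0.6  6.5] M [ 0.04  0.66 -0.03] w 13.1 q [ 0.22  0.37 -0.56  1.85  0.24  0.99 -1.06]
trans [-0.0032  0.0014  0.0038] rot [ 1.000e-04 -3.000e-04  1.911e-01]
```

>>> {"op": "step_arm", "data": {"deltas": [{"translation": [0, 0, 0], "rot": [0, 0, 0.018]}, {"translation": [-0.001, 0, 0], "rot": [0, 0, 0.036]}, {"translation": [-0.001, 0, 0], "rot": [0, 0, 0.054]}, {"translation": [-0.002, 0.001, 0], "rot": [0, 0, 0.072]}, {"translation": [-0.003, 0.001, 0], "rot": [0, 0, 0.09]}]}}

```text
t: 3.98
tool_pos: [511.4, 98.4, 59.9]
orientation: [-0.001, 0.982, 0.19, 0.002]
ft_force: [0.7, 5.0, 2.6]
gripper_width: 13.0
```

>>> {"op": "step_arm", "data": {"deltas": [{"translation": [0, 0, 0], "rot": [0, 0, 0.019]}, {"translation": [0, 0, 0], "rot": [0, 0, 0.038]}, {"translation": [0, 0, 0], "rot": [0, 0, 0.057]}, {"translation": [0, 0, 0], "rot": [0, 0, 0.076]}, {"translation": [0, 0, 0], "rot": [0, 0, 0.095]}]}}

```text
t: 4.4
tool_pos: [511.4, 98.2, 59.9]
orientation: [-0.001, 0.994, -0.107, 0.001]
ft_force: [0.0, 2.4, 3.4]
gripper_width: 13.1
```

>>> {"op": "step_arm", "data": {"deltas": [{"translation": [0, 0, 0], "rot": [0, 0, 0.006]}, {"translation": [0, 0, 0], "rot": [0, 0, 0.006]}, {"translation": [0, 0, 0], "rot": [0, 0, 0.006]}, {"translation": [0, 0, 0], "rot": [0, 0, 0.006]}, {"translation": [0, 0, 0], "rot": [0, 0, 0.006]}]}}

```text
t: 4.82
tool_pos: [511.4, 98.2, 59.9]
orientation: [-0.001, 0.993, -0.122, 0.001]
ft_force: [-0.1, 4.0, 7.2]
gripper_width: 13.0
```

```bash
python3 -c "
from h import *;from rig import bot
s=bot.observe();st(s);delta(s,[511,97,58],-14.2)"
```

```text
t 4.82 tcp [511.4  98.2  59.9] yaw -14.0 z [ 0.003  0.002 -1.   ] F [-0.1  4.   7.2] M [ 0.75  0.28 -0.01] w 13.0 q [ 0.04  0.34 -0.35  1.86  0.14  0.97 -2.18]
trans [-0.0002  0.0025  0.0038] rot [-0.0004 -0.0004  0.0006]
```

>>> {"op": "step_arm", "data": {"deltas": [{"translation": [0, 0, 0], "rot": [0, 0, 0]}, {"translation": [0, 0, 0], "rot": [0, 0, 0]}, {"translation": [0, 0, 0], "rot": [0, 0, 0]}, {"translation": [0, 0, 0], "rot": [0, 0, 0]}, {"translation": [0, 0, 0], "rot": [0, 0, 0]}], "fingers": -0.1}}

```text
t: 5.23
tool_pos: [510.1, 96.4, 58.2]
orientation: [0.0, 0.992, -0.123, -0.0]
ft_force: [0.3, -0.3, -0.2]
gripper_width: 38.2
```

>>> {"op": "step_arm", "data": {"deltas": [{"translation": [0, 0, -0.04], "rot": [0, 0, 0]}, {"translation": [0, 0, -0.1], "rot": [0, 0, 0]}, {"translation": [0, 0, -0.18], "rot": [0, 0, 0]}, {"translation": [0, 0, -0.23], "rot": [0, 0, 0]}, {"translation": [0, 0, -0.23], "rot": [0, 0, 0]}]}}

```text
t: 5.65
tool_pos: [513.3, 97.5, 179.4]
orientation: [-0.001, 0.992, -0.123, 0.005]
ft_force: [0.8, 1.3, 0.0]
gripper_width: 38.3
```

```bash
python3 -c "
from h import *;from rig import bot
s=bot.observe();st(s);d=bot.get_image('wrist');cv2.imwrite('pics/w5.png',d['img'][:,:,::-1])
s=bot.observe();st(s);delta(s,[521.8,-103,190],79)"
```

```text
t 5.65 tcp [513.3  97.5 179.4] yaw -14.2 z [ 0.009  0.001 -1.   ] F [0.8 1.3 0. ] M [0.06 0.   0.01] w 38.3 q [ 0.07  0.21 -0.36  1.72  0.08  1.21 -2.13]
t 5.70 tcp [512.1  97.1 176.6] yaw -14.2 z [ 0.006  0.001 -1.   ] F [ 0.4 -0.8 -0.2] M [ 0.03 -0.02 -0.02] w 38.4 q [ 0.07  0.21 -0.36  1.73  0.08  1.21 -2.13]
trans [ 0.1168  0.3832 -0.027 ] rot [ 0.0005 -0.001  -0.2588]
```

View pics/w5.png

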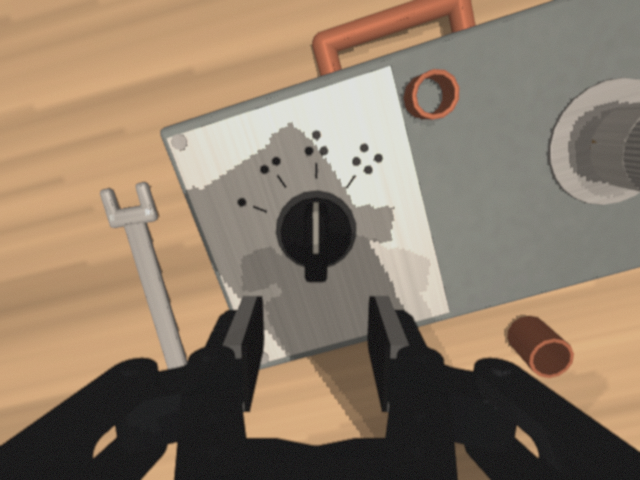

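The pointer (316,203→250) now lines up with the three-dot mark at (316,145), and it stays there released. Next is the cap.

```bash
python3 -c "
from h import *;from rig import bot
s=bot.observe();st(s);delta(s,[520,-101,185],-14.2)"
```

```text
t 5.70 tcp [512.1  97.1 176.6] yaw -14.2 z [ 0.006  0.001 -1.   ] F [ 0.4 -0.8 -0.2] M [ 0.03 -0.02 -0.02] w 38.4 q [ 0.07  0.21 -0.36  1.73  0.08  1.21 -2.13]
trans [ 0.1123  0.3802 -0.0171] rot [-0.0004 -0.0009  0.0001]
```

>>> {"op": "step_arm", "data": {"deltas": [{"translation": [0.11, 0.38, -0.02], "rot": [0, 0, 0]}, {"translation": [0.11, 0.38, -0.02], "rot": [0, 0, 0]}, {"translation": [0.11, 0.38, -0.02], "rot": [0, 0, 0]}, {"translation": [0.11, 0.38, -0.02], "rot": [0, 0, 0]}, {"translation": [0.11, 0.38, -0.02], "rot": [0, 0, 0]}], "fingers": 1}}

```text
t: 6.12
tool_pos: [515.8, -105.2, 182.2]
orientation: [0.001, 0.992, -0.125, -0.001]
ft_force: [0.4, 0.3, 1.2]
gripper_width: 85.7
```

>>> {"op": "step_arm", "data": {"deltas": [{"translation": [0, 0, 0], "rot": [0, 0, 0]}, {"translation": [0, 0, 0], "rot": [0, 0, 0]}, {"translation": [0, 0, 0], "rot": [0, 0, 0]}, {"translation": [0, 0, 0], "rot": [0, 0, 0]}, {"translation": [0, 0, 0], "rot": [0, 0, 0]}]}}

```text
t: 6.53
tool_pos: [517.0, -99.2, 182.9]
orientation: [-0.0, 0.993, -0.122, -0.0]
ft_force: [-0.5, 0.6, 0.5]
gripper_width: 85.5
```

```bash
python3 -c "
from h import *;from rig import bot;import pickle
s=bot.observe();st(s);d=bot.get_image('wrist');cv2.imwrite('pics/w6.png',d['img'][:,:,::-1]);c=cam(d,s);pickle.dump((c,),open('w6.pkl','wb'))
s=bot.observe();st(s);print(proj(c,[[521.5,-103,109],[521.5,-103,44]]))"
```

```text
t 6.53 tcp [517.  -99.2 182.9] yaw -14.0 z [-0.001  0.001 -1.   ] F [-0.5  0.6  0.5] M [-0.    0.03 -0.01] w 85.5 q [ 0.32  0.21 -0.22  1.7   0.05  1.23 -1.73]
t 6.58 tcp [517.1 -99.5 183. ] yaw -14.0 z [-0.  0. -1.] F [-0.  -0.6  1.3] M [ 0.03 -0.03  0.07] w 85.7 q [ 0.32  0.21 -0.22  1.7   0.05  1.23 -1.73]
[[320.16506446 244.64825862]
 [319.19175746 216.78051821]]
```

View pics/w6.png

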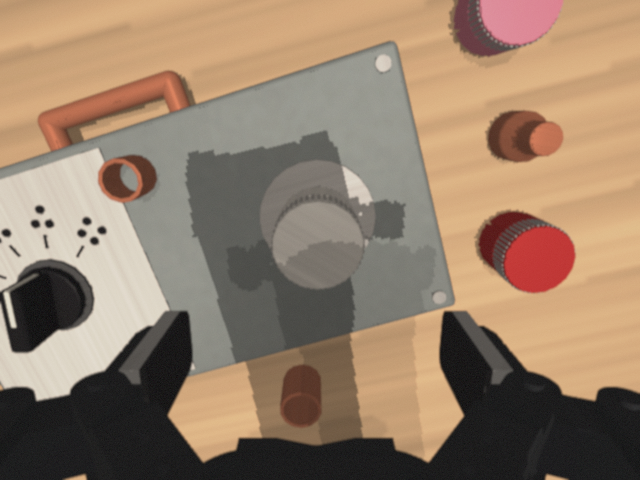

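Wrist view: cap top centre at (318.5,244.5), within 1 mm of the estimate from the fixed cameras (320,245). Its height from scene and side was 108 mm, against 109 mm expected. The red and pink lookalikes are at (537,257) and (520,10), off the stand.

```bash
python3 -c "
from h import *;from rig import bot;import pickle
s=bot.observe();st(s);c,=pickle.load(open('w6.pkl','rb'));A=cam(bot.get_image('scene'));B=cam(bot.get_image('side'))
print(tri([(c,(318.5,244.5)),(A,(287.5,247.5)),(B,(349,229))]))
s=bot.observe();delta(s,[521.6,-102.4,78],-14)"
```

```text
t 6.58 tcp [517.1 -99.5 183. ] yaw -14.0 z [-0.  0. -1.] F [-0.  -0.6  1.3] M [ 0.03 -0.03  0.07] w 85.7 q [ 0.32  0.21 -0.22  1.7   0.05  1.23 -1.73]
(array([ 520.85181787, -102.51840695,  107.78828783]), [np.float64(0.7230572091881677), np.float64(0.203590515940435), np.float64(0.797352014669722)])
trans [0.0098 0.0026 0.2105] rot [-0.      0.     -0.0002]
```

>>> {"op": "step_arm", "data": {"deltas": [{"translation": [0.005, 0.002, 0.07], "rot": [0, 0, 0]}, {"translation": [0.009, 0.003, 0.13], "rot": [0, 0, 0]}, {"translation": [0.009, 0.003, 0.18], "rot": [0, 0, 0]}, {"translation": [0.009, 0.003, 0.21], "rot": [0, 0, 0]}, {"translation": [0.009, 0.003, 0.21], "rot": [0, 0, 0]}]}}

```text
t: 7.1
tool_pos: [518.5, -102.7, 74.7]
orientation: [-0.0, 0.992, -0.123, -0.003]
ft_force: [0.5, -0.9, 0.5]
gripper_width: 85.4
```

>>> {"op": "step_arm", "data": {"deltas": [{"translation": [0, 0, 0], "rot": [0, 0, 0]}, {"translation": [0, 0, 0], "rot": [0, 0, 0]}, {"translation": [0, 0, 0], "rot": [0, 0, 0]}, {"translation": [0, 0, 0], "rot": [0, 0, 0]}, {"translation": [0, 0, 0], "rot": [0, 0, 0]}]}}

```text
t: 7.52
tool_pos: [521.8, -103.6, 79.4]
orientation: [0.0, 0.992, -0.123, 0.001]
ft_force: [0.5, -0.6, 0.0]
gripper_width: 85.8
```

```bash
python3 -c "
from h import *;from rig import bot;import pickle
s=bot.observe();st(s);delta(s,[521.6,-102.4,78],-14);d=bot.get_image('wrist');cv2.imwrite('pics/w7.png',d['img'][:,:,::-1])"
```

```text
t 7.52 tcp [ 521.8 -103.6   79.4] yaw -14.2 z [ 0.002 -0.    -1.   ] F [ 0.5 -0.6  0. ] M [ 0.03  0.02 -0.01] w 85.8 q [ 0.32  0.32 -0.21  1.81  0.08  1.01 -1.75]
trans [-0.0009 -0.0023  0.0028] rot [-0.     -0.0003 -0.0005]
```

View pics/w7.png

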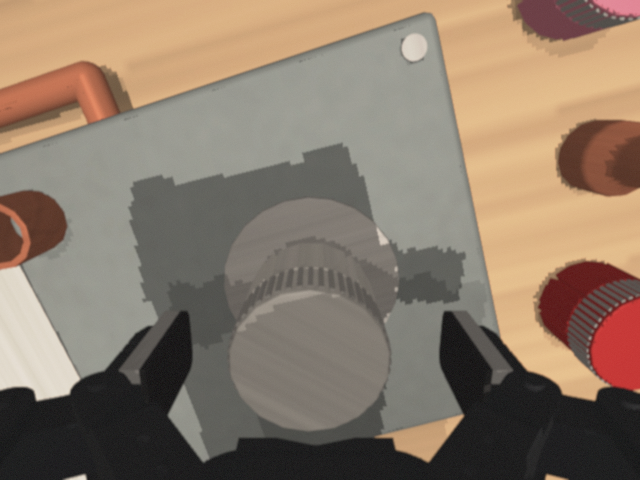

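>>> {"op": "step_arm", "data": {"deltas": [{"translation": [-0.001, -0.0025, 0.002], "rot": [0, 0, 0]}, {"translation": [-0.001, -0.0025, 0.002], "rot": [0, 0, 0]}, {"translation": [-0.001, -0.0025, 0.002], "rot": [0, 0, 0]}, {"translation": [-0.001, -0.0025, 0.002], "rot": [0, 0, 0]}, {"translation": [-0.001, -0.0025, 0.002], "rot": [0, 0, 0]}]}}

```text
t: 7.98
tool_pos: [520.9, -102.2, 77.3]
orientation: [-0.0, 0.992, -0.123, -0.0]
ft_force: [0.7, 0.8, -0.3]
gripper_width: 85.8
```

>>> {"op": "step_arm", "data": {"deltas": [{"translation": [0, 0, 0], "rot": [0, 0, 0]}, {"translation": [0, 0, 0], "rot": [0, 0, 0]}, {"translation": [0, 0, 0], "rot": [0, 0, 0]}, {"translation": [0, 0, 0], "rot": [0, 0, 0]}, {"translation": [0, 0, 0], "rot": [0, 0, 0]}], "fingers": -1, "force": 60}}

```text
t: 8.4
tool_pos: [521.1, -102.4, 77.6]
orientation: [0.0, 0.992, -0.123, 0.0]
ft_force: [-0.2, 0.4, 1.8]
gripper_width: 48.7
```

```bash
python3 -c "
from h import *;from rig import bot;import pickle
s=bot.observe();st(s);d=bot.get_image('wrist');cv2.imwrite('pics/w8.png',d['img'][:,:,::-1]);st(bot.observe())"
```

```text
t 8.40 tcp [ 521.1 -102.4   77.6] yaw -14.2 z [ 0.001 -0.    -1.   ] F [-0.2  0.4  1.8] M [-0.06  0.13 -0.03] w 48.7 q [ 0.31  0.33 -0.22  1.82  0.08  1.01 -1.75]
t 8.45 tcp [ 521.1 -102.3   77.6] yaw -14.2 z [ 0.001 -0.    -1.   ] F [-2.   0.1  3.7] M [-0.06  0.17  0.06] w 48.6 q [ 0.31  0.33 -0.22  1.82  0.08  1.01 -1.75]
```

View pics/w8.png

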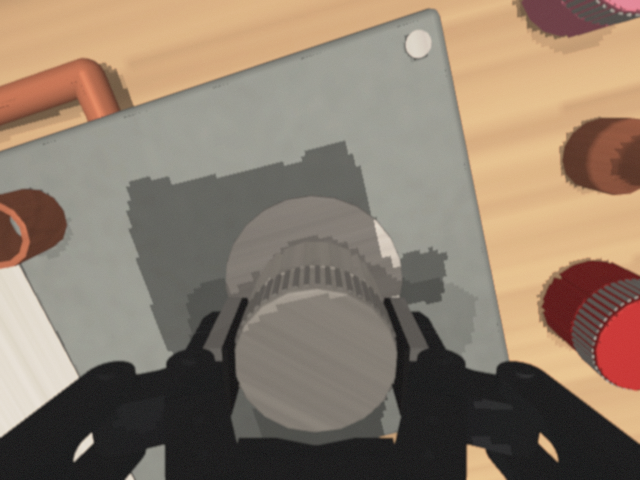

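Grip is firm (48.7 mm on the 50 mm cap). Now I turn slowly with a light downward push, watching for the drop.

>>> {"op": "step_arm", "data": {"deltas": [{"translation": [0, 0, 0.002], "rot": [0, 0, -0.007]}, {"translation": [0, 0, 0.004], "rot": [0, 0, -0.014]}, {"translation": [0, 0, 0.006], "rot": [0, 0, -0.021]}, {"translation": [0, 0, 0.006], "rot": [0, 0, -0.028]}, {"translation": [0, 0, 0.006], "rot": [0, 0, -0.035]}]}}

```text
t: 8.87
tool_pos: [523.2, -101.5, 77.1]
orientation: [-0.0, 1.0, -0.012, 0.003]
ft_force: [-2.6, 3.8, 19.8]
gripper_width: 48.4
```

```bash
python3 -c "
from h import *;from rig import bot;import pickle
s=bot.observe();st(s)"
```

```text
t 8.87 tcp [ 523.2 -101.5   77.1] yaw -1.4 z [ 0.005  0.    -1.   ] F [-2.6  3.8 19.8] M [ 0.81  0.76 -0.23] w 48.4 q [ 0.34  0.33 -0.25  1.81  0.09  1.   -1.54]
```

>>> {"op": "step_arm", "data": {"deltas": [{"translation": [-0.001, 0, -0.003], "rot": [0, 0, -0.006]}, {"translation": [-0.001, 0, -0.003], "rot": [0, 0, -0.012]}, {"translation": [-0.001, 0, -0.003], "rot": [0, 0, -0.018]}, {"translation": [-0.001, 0, -0.003], "rot": [0, 0, -0.024]}, {"translation": [-0.001, 0, -0.003], "rot": [0, 0, -0.03]}]}}

```text
t: 9.28
tool_pos: [522.1, -101.6, 77.4]
orientation: [0.0, 0.997, 0.082, 0.002]
ft_force: [0.7, 1.7, 10.2]
gripper_width: 48.6
```

>>> {"op": "step_arm", "data": {"deltas": [{"translation": [0, 0, 0], "rot": [0, 0, -0.006]}, {"translation": [0, 0, 0], "rot": [0, 0, -0.012]}, {"translation": [0, 0, 0], "rot": [0, 0, -0.018]}, {"translation": [0, 0, 0], "rot": [0, 0, -0.024]}, {"translation": [0, 0, 0], "rot": [0, 0, -0.03]}]}}

```text
t: 9.7
tool_pos: [522.1, -101.6, 77.4]
orientation: [0.0, 0.985, 0.175, 0.002]
ft_force: [0.1, 2.3, 10.0]
gripper_width: 48.7
```

```bash
python3 -c "
from h import *;from rig import bot;import pickle
s=bot.observe();st(s)"
```

```text
t 9.70 tcp [ 522.1 -101.6   77.4] yaw 20.2 z [ 0.004  0.    -1.   ] F [ 0.1  2.3 10. ] M [ 0.45 -0.01 -0.16] w 48.7 q [ 0.4   0.33 -0.31  1.81  0.12  1.01 -1.18]
```

>>> {"op": "step_arm", "data": {"deltas": [{"translation": [0, 0, 0], "rot": [0, 0, -0.006]}, {"translation": [0, 0, 0], "rot": [0, 0, -0.012]}, {"translation": [0, 0, 0], "rot": [0, 0, -0.018]}, {"translation": [0, 0, 0], "rot": [0, 0, -0.024]}, {"translation": [0, 0, 0], "rot": [0, 0, -0.03]}]}}

```text
t: 10.12
tool_pos: [522.2, -101.5, 77.4]
orientation: [0.0, 0.964, 0.267, 0.002]
ft_force: [0.3, 1.9, 9.7]
gripper_width: 48.6
```

>>> {"op": "step_arm", "data": {"deltas": [{"translation": [0, 0, 0], "rot": [0, 0, -0.006]}, {"translation": [0, 0, 0], "rot": [0, 0, -0.012]}, {"translation": [0, 0, 0], "rot": [0, 0, -0.018]}, {"translation": [0, 0, 0], "rot": [0, 0, -0.024]}, {"translation": [0, 0, 0], "rot": [0, 0, -0.03]}]}}

```text
t: 10.53
tool_pos: [522.1, -101.5, 77.4]
orientation: [0.001, 0.934, 0.356, 0.002]
ft_force: [-0.7, 2.1, 8.9]
gripper_width: 48.6
```

```bash
python3 -c "
from h import *;from rig import bot;import pickle
s=bot.observe();st(s)"
```

```text
t 10.53 tcp [ 522.1 -101.5   77.4] yaw 41.8 z [ 0.004  0.    -1.   ] F [-0.7  2.1  8.9] M [ 0.59  0.04 -0.15] w 48.6 q [ 0.45  0.34 -0.38  1.81  0.14  1.01 -0.83]
```

Turned 56° so far with no drop; I keep going one call at a time.

>>> {"op": "step_arm", "data": {"deltas": [{"translation": [0, 0, 0], "rot": [0, 0, -0.006]}, {"translation": [0, 0, 0], "rot": [0, 0, -0.012]}, {"translation": [0, 0, 0], "rot": [0, 0, -0.018]}, {"translation": [0, 0, 0], "rot": [0, 0, -0.024]}, {"translation": [0, 0, 0], "rot": [0, 0, -0.03]}]}}

```text
t: 10.95
tool_pos: [522.4, -101.3, 77.2]
orientation: [0.001, 0.897, 0.443, 0.002]
ft_force: [0.9, 1.1, 0.4]
gripper_width: 48.7
```

Vertical force fell from 9 N to 0.4 N. I hold the angle and push down gently.

>>> {"op": "step_arm", "data": {"deltas": [{"translation": [0, 0, 0.001], "rot": [0, 0, 0]}, {"translation": [0, 0, 0.002], "rot": [0, 0, 0]}, {"translation": [0, 0, 0.003], "rot": [0, 0, 0]}, {"translation": [0, 0, 0.004], "rot": [0, 0, 0]}, {"translation": [0, 0, 0.004], "rot": [0, 0, 0]}]}}

```text
t: 11.37
tool_pos: [521.7, -101.8, 75.8]
orientation: [0.001, 0.897, 0.442, 0.001]
ft_force: [-3.3, 1.8, 16.2]
gripper_width: 48.7
```

```bash
python3 -c "
from h import *;from rig import bot;import pickle
s=bot.observe();st(s)"
```

```text
t 11.37 tcp [ 521.7 -101.8   75.8] yaw 52.4 z [ 0.003 -0.001 -1.   ] F [-3.3  1.8 16.2] M [0.51 0.82 0.37] w 48.7 q [ 0.47  0.35 -0.41  1.81  0.16  1.01 -0.65]
```

Partly in (1.6 mm lower). The moment is +0.37, which urges it further counter-clockwise, so I add a small turn.

>>> {"op": "step_arm", "data": {"deltas": [{"translation": [0, 0, 0], "rot": [0, 0, -0.003]}, {"translation": [0, 0, 0], "rot": [0, 0, -0.005]}, {"translation": [0, 0, 0], "rot": [0, 0, -0.007]}, {"translation": [0, 0, 0], "rot": [0, 0, -0.008]}, {"translation": [0, 0, 0], "rot": [0, 0, -0.008]}]}}

```text
t: 11.78
tool_pos: [521.6, -101.9, 75.4]
orientation: [0.001, 0.886, 0.464, 0.001]
ft_force: [-2.0, 1.0, 12.6]
gripper_width: 48.9
```

```bash
python3 -c "
from h import *;from rig import bot;import pickle
s=bot.observe();st(s)"
```

```text
t 11.78 tcp [ 521.6 -101.9   75.4] yaw 55.3 z [ 0.003 -0.    -1.   ] F [-2.   1.  12.6] M [0.44 0.48 0.14] w 48.9 q [ 0.48  0.35 -0.42  1.81  0.16  1.01 -0.61]
```

>>> {"op": "step_arm", "data": {"deltas": [{"translation": [0, 0, 0], "rot": [0, 0, -0.003]}, {"translation": [0, 0, 0], "rot": [0, 0, -0.005]}, {"translation": [0, 0, 0], "rot": [0, 0, -0.007]}, {"translation": [0, 0, 0], "rot": [0, 0, -0.008]}, {"translation": [0, 0, 0], "rot": [0, 0, -0.008]}]}}

```text
t: 12.2
tool_pos: [520.8, -101.5, 74.0]
orientation: [-0.0, 0.874, 0.486, 0.001]
ft_force: [1.6, 1.8, 2.7]
gripper_width: 49.0
```

```bash
python3 -c "
from h import *;from rig import bot;import pickle
s=bot.observe();st(s)"
```

```text
t 12.20 tcp [ 520.8 -101.5   74. ] yaw 58.2 z [ 0.001  0.001 -1.   ] F [1.6 1.8 2.7] M [ 0.75 -0.43  0.16] w 49.0 q [ 0.49  0.35 -0.42  1.81  0.17  1.01 -0.56]
```

>>> {"op": "step_arm", "data": {"deltas": [{"translation": [0, 0, 0.002], "rot": [0, 0, 0]}, {"translation": [0, 0, 0.004], "rot": [0, 0, 0]}, {"translation": [0, 0, 0.006], "rot": [0, 0, 0]}, {"translation": [0, 0, 0.008], "rot": [0, 0, 0]}, {"translation": [0, 0, 0.008], "rot": [0, 0, 0]}]}}

```text
t: 12.62
tool_pos: [520.8, -101.5, 70.0]
orientation: [-0.0, 0.874, 0.486, 0.0]
ft_force: [2.3, 4.3, 5.2]
gripper_width: 48.7
```

```bash
python3 -c "
from h import *;from rig import bot;import pickle
s=bot.observe();st(s)"
```

```text
t 12.62 tcp [ 520.8 -101.5   70. ] yaw 58.2 z [ 0.001  0.001 -1.   ] F [2.3 4.3 5.2] M [ 0.98 -0.43  0.15] w 48.7 q [ 0.49  0.36 -0.42  1.82  0.17  1.   -0.56]
```

It's sinking freely (7.5 mm). Now home against the seal.

>>> {"op": "step_arm", "data": {"deltas": [{"translation": [0, 0, 0.003], "rot": [0, 0, 0]}, {"translation": [0, 0, 0.006], "rot": [0, 0, 0]}, {"translation": [0, 0, 0.009], "rot": [0, 0, 0]}, {"translation": [0, 0, 0.012], "rot": [0, 0, 0]}, {"translation": [0, 0, 0.012], "rot": [0, 0, 0]}]}}

```text
t: 13.03
tool_pos: [520.9, -101.5, 65.7]
orientation: [0.0, 0.874, 0.486, 0.0]
ft_force: [-6.9, 5.3, 23.2]
gripper_width: 48.5
```

```bash
python3 -c "
from h import *;from rig import bot;import pickle
s=bot.observe();st(s)"
```

```text
t 13.03 tcp [ 520.9 -101.5   65.7] yaw 58.2 z [ 0.001 -0.    -1.   ] F [-6.9  5.3 23.2] M [1.21 1.57 0.14] w 48.5 q [ 0.48  0.36 -0.42  1.82  0.17  0.99 -0.56]
```

>>> {"op": "step_arm", "data": {"deltas": [{"translation": [0, 0, 0.001], "rot": [0, 0, 0]}, {"translation": [0, 0, 0.002], "rot": [0, 0, 0]}, {"translation": [0, 0, 0.003], "rot": [0, 0, 0]}, {"translation": [0, 0, 0.003], "rot": [0, 0, 0]}, {"translation": [0, 0, 0.003], "rot": [0, 0, 0]}], "force": 90}}

```text
t: 13.45
tool_pos: [521.0, -101.6, 65.8]
orientation: [0.001, 0.874, 0.486, 0.0]
ft_force: [-13.5, 5.8, 39.6]
gripper_width: 47.9
```

```bash
python3 -c "
from h import *;from rig import bot;import pickle
s=bot.observe();st(s)
for n in('scene','side','wrist'):
    d=bot.get_image(n);cv2.imwrite(f'pics/{n}9.png',d['img'][:,:,::-1])
a=cv2.imread('pics/scene9.png')[180:310,225:385];b=cv2.imread('pics/side9.png')[210:340,250:410]
cv2.imwrite('pics/c9.png',cv2.resize(np.hstack([a,b]),(800,325),interpolation=cv2.INTER_CUBIC));st(bot.observe())"
```

```text
t 13.45 tcp [ 521.  -101.6   65.8] yaw 58.2 z [ 0.001 -0.001 -1.   ] F [-13.5   5.8  39.6] M [1.47 3.12 0.19] w 47.9 q [ 0.48  0.36 -0.42  1.82  0.17  0.99 -0.56]
t 13.60 tcp [ 521.  -101.6   65.8] yaw 58.2 z [ 0.002 -0.001 -1.   ] F [-14.5   7.   38.7] M [1.5  3.15 0.17] w 48.1 q [ 0.48  0.36 -0.42  1.82  0.17  0.99 -0.56]
```

View pics/c9.png

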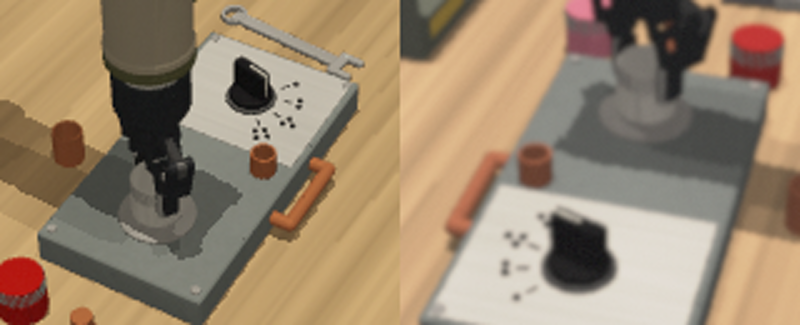

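View pics/wrist9.png

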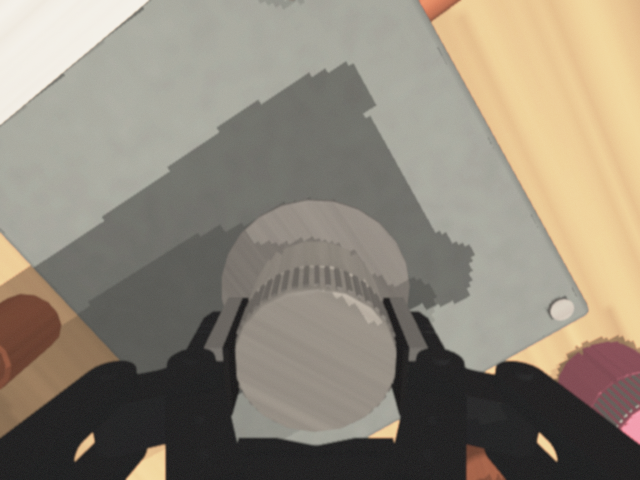

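Hard stop: z stays at 65.7–65.8 while force rises from 23 to 39 N, 11.8 mm below the start. In the wrist view the cap sits unchanged in the grip. I ease the push back to about 25 N.

>>> {"op": "step_arm", "data": {"deltas": [{"translation": [0, 0, -0.001], "rot": [0, 0, 0]}, {"translation": [0, 0, -0.002], "rot": [0, 0, 0]}, {"translation": [0, 0, -0.0025], "rot": [0, 0, 0]}, {"translation": [0, 0, -0.0025], "rot": [0, 0, 0]}, {"translation": [0, 0, -0.0025], "rot": [0, 0, 0]}]}}

```text
t: 14.02
tool_pos: [520.9, -101.5, 65.8]
orientation: [0.0, 0.874, 0.486, 0.0]
ft_force: [-8.4, 4.9, 26.8]
gripper_width: 48.0
```

>>> {"op": "step_arm", "data": {"deltas": [{"translation": [0, 0, 0], "rot": [0, 0, 0]}, {"translation": [0, 0, 0], "rot": [0, 0, 0]}, {"translation": [0, 0, 0], "rot": [0, 0, 0]}, {"translation": [0, 0, 0], "rot": [0, 0, 0]}, {"translation": [0, 0, 0], "rot": [0, 0, 0]}]}}

```text
t: 14.43
tool_pos: [520.9, -101.5, 65.8]
orientation: [0.0, 0.874, 0.486, 0.0]
ft_force: [-9.6, 5.6, 26.8]
gripper_width: 48.0
```

```bash
python3 -c "
from h import *;from rig import bot;import pickle
s=bot.observe();st(s)
d=bot.get_image('side');c=cam(d);cv2.imwrite('pics/c10.png',cv2.resize(d['img'][200:350,250:410,::-1],(640,600),interpolation=cv2.INTER_CUBIC));A=cam(bot.get_image('scene'))
a=np.radians(-14.2)
print(proj(c,[[511,97,86],[511+22*np.cos(a),97+22*np.sin(a),86]]))"
```

```text
t 14.43 tcp [ 520.9 -101.5   65.8] yaw 58.2 z [ 0.001 -0.    -1.   ] F [-9.6  5.6 26.8] M [1.29 1.89 0.17] w 48.0 q [ 0.48  0.36 -0.42  1.82  0.17  0.99 -0.56]
[[321.15739677 297.64012428]
 [310.92782274 293.29245809]]
```

View pics/c10.png

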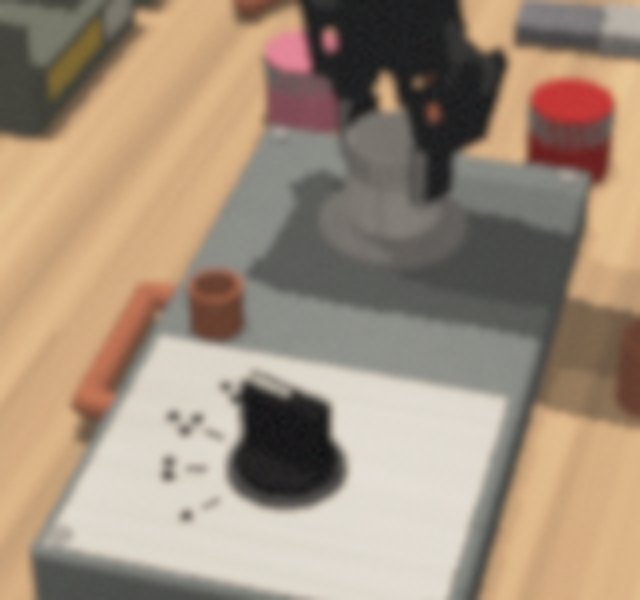

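The pointer end sits at side pixel (312,294), against (311,293) predicted for three dots. The cap is seated with almost no gap, and the bystanders are in place. Handing in.

```bash
python3 -c "
from rig import bot
print(bot.sign_off())"
```

```text
the job is handed in; nothing more can be done
None
```

I turned the selector from one dot to three dots and let it go. I then turned the cap about 72° counter-clockwise until it dropped over the pins and pushed it home. I handed the job in at about 14.5 s, still gripping the cap and pressing it down with about 27 N.

**Last checks:**
- **Cap:** it sank 11.8 mm against the expected 12 mm. It then stopped hard: z stayed at 65.7–65.8 mm while the push rose from 23 to 39 N. The wrist view showed no slip in the grip.
- **Selector:** the pointer was within about 2 pixels of the three-dot prediction in the side view, after release and again at the end.
- **Bystanders:** those visible in the last views looked unmoved. I did not measure them, and the tin, brush and elbow were not in the last pictures I viewed.

**What was not perfect:**
- **Push:** it peaked at 39.6 N at the wrist while testing for the stop, so I eased it back.
- **Sideways force:** about 11 N remained at the end, with a slight wedging moment.

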